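# Pull a glass bead off its mandrel in the locking pliers

## Robot

A 6-joint arm with a two-finger parallel gripper is mounted at the origin on the work surface. World frame = base frame: x ahead of the robot, y to its left, z up, the work surface at z = 0. Lengths are in m, angles in rad, forces in N, time in s.
With the tool pointing down it reaches from about 0.25 to 0.8 m from the base axis. Payload 3.9 kg.
Tool frame: the origin (TCP) lies at the very end of the fingers, on their centre line; the grasp point (between the pads) lies 19 mm behind it; z points along the fingers, y is the line along which they close (so a half turn about z gives the same grasp; the last joint's range is limited). The gripper opens to 85 mm and grips with 20 to 120 N. Pads are 22 mm wide; open, the fingers measure 114 mm over their backs; the gripper's body (76 mm by 85 mm) begins 54 mm behind the grasp point. The pads swing forward as they close: fully open they stand 13 mm farther back than shut.
Start: joints at [1.313, 0.26, -0.138, 1.173, 0, 1.571], TCP at [0.134, 0.508, 0.231] pointing down, gripper open.
Joint ranges: [-2.78, 2.78], [-0.83, 1.72], [-1.28, 1.37], [-1.9, 2.12], [-1.57, 1.48], [-3.14, 3.14]. Speed limits (rad/s): [2.57, 2.57, 3.14, 3.14, 3.14, 3.14].

## Interface

Orientations are given as a unit quaternion [w, x, y, z].
In Python, from rig import env gives the robot as it stands.
- The arm moves only by the shell command python3 -m handwheel 'ROWS' [FORCE]. ROWS is JSON, a list of rows, each a list of 7 numbers: the turn, a rotation vector about the world's x, y, z in degrees, then the shift along the world's x, y, z in m, then the closure, from 0 (fully open) to 1 (shut). In form: [[wx, wy, wz, dx, dy, dz, hand], ...]. A call has 1 to 8 rows; each row shifts and turns the commanded pose from where the row before left it; what a row does not reach is not made up. A row lasts 1/12 s, in which the tool goes at most 41.7 mm and 7.16 degrees, less where a joint would pass 70% of its speed; a pose out of reach is approached as far as the arm can. A call with a gripper value outside its range is refused whole. The fingers move at their own pace and stop on an object; FORCE is the grip in N (left out, the last holds). Time passes only in rows, so rows that do not move let the fingers close. It gives the time, the measured TCP pose, the force, the opening and the grip force at its end, in the units of the state.
- env.get_obs(): the state, without advancing time (a new reading comes with each control period).
- env.camera(name): name is "scene" or "top" or "wrist"; returns a dict with "pixels" (420x560x3 uint8, red, green, blue), "intrinsics" (3x3 intrinsics, pixels), "rvec" (rotation vector, rad) and "tvec" (3), from world to camera coordinates, as OpenCV has them; the wrist camera has in their place "mount" (4x4, takes a point from camera to tool coordinates, whose origin is the TCP and whose axes are the flange's). Camera axes: x right, y down, z forward; pixel columns grow to the right and rows downward; lengths in m; the calibration is good to about 2 mm. A picture is of the moment at which its call begins: read the wrist's pose just before it. There is no depth.
- env.job_done(): hands the job in; it is judged then, once.
The state is a dict: "clock": time; "joint_pos": joint angles; "dq": joint speeds; "joint_torque": joint torques, N m; "position": TCP position; "ee_rot": TCP orientation; "contact_force": force on the tool from outside, world axes, zero at the start; "ft_torque": the same for the moment, N m; "gripper_width": opening from 0.0 (shut) to 1.0 (fully open); "finger_force": force on a finger pad.
Only numpy, scipy, OpenCV 4.12 (cv2) and the standard library are available. Lean on these libraries where they do the work, as an engineer would, in place of code of your own. Each camera call takes 0.05 s, during which the arm holds its last target. There are 200 camera calls.

## Task

Get the annealed glass bead off its steel mandrel: squeeze the handles of the bench-mounted locking pliers until they snap over centre and hold the mandrel, draw the stuck bead straight up off the mandrel and set it down gently in the bead tray, then pull the release lever so that the pliers spring fully open. Squeeze the glass and the pliers no harder than needed (a finger may press 50 N at most), leave the mandrel standing in its socket, and leave everything else on the bench where it is.

Things in the scene. Friction and masses are not known exactly. Their poses are not given: they have to be found in the camera images.
- pliers_stand: Steel base plate (66 x 205 x 10 mm, bolted down) carrying steel locking pliers that lie level, 250 mm long, metal from z 53 to 71 mm. Origin: on the bench under the mandrel socket; z up. From the jaws (at the origin) the pliers run along -y to the tail. +x side: fixed handle, ending in the knurled adjusting knob (y -168 to -188 mm, x 8 to 24 mm). -x side: the moving handle.
- moving_jaw: The pivoted jaw of the pliers, on the stand's -x side of the mandrel; it carries the moving handle, the toggle link and the release lever. Origin: its pivot, 48 mm from the mandrel. Open, the jaws gape about 9 mm; a spring holds them open.
- squeeze_handle (a joint): Angle (rad) of the moving handle against its jaw: 0 = fully open, about 0.44 = locked on the mandrel. Squeezed at the grip points it takes about 4 N at first; the jaws bite at about 0.12, then it rises to some 10 to 16 N (the screw's setting varies) and falls again until about 0.38, where it snaps over centre onto a hard stop (about 0.44) and stays.
- release_lever (a joint): Angle (rad) of the release lever in the moving handle: 0 = rest (sprung), 0.34 = bottomed in the handle. Pulling its tail in the stand's -x direction (away from the fixed handle, towards the moving one) about 15 to 30 mm with 2 to 4 N breaks the locked toggle; handle and lever then spring open towards -x.
- moving_grip (a point): Point on the outer face of the moving handle, mid height (z 62 mm), 105 mm from the mandrel: press here to squeeze. Open: x about -43 mm in the stand's frame, locked: about -21 mm. Handle 18 mm tall, 9 mm thick; nothing but the bench and the low base plate under it.
- fixed_grip (a point): Opposite point on the outer face of the fixed handle, mid height (z 62 mm), 105 mm from the mandrel, x = +22 mm in the stand's frame; it does not move. Over the outer faces here the handles measure 65 mm open and about 43 mm locked. The base plate (top at z 10 mm) reaches 23 mm outward under it.
- lever_tail (a point): Point on the inner face (towards the fixed handle) of the release lever's free tail, mid height (z 62 mm), 210 mm from the mandrel. The tail is 8 mm thick, about 14 mm tall, runs about along the stand's y and ends 14 mm farther out. Inside it is free room: the knob ends 22 mm short of this point. Bench below.
- jaw_mid (a point): Centre of the gap of the locked jaws: on the mandrel's axis, 62 mm above the bench. Stand's axes.
- mandrel: Straight steel rod, 6 mm across, 175 mm long, 45 g, standing loose in its socket (hole 7 mm, rim 40 mm above the bench) between the jaws. Origin: centre of its foot, 10 mm above the bench; z up along it. The white coat near its top is bead release.
- bead: Square block bead of green glass with white bands, 24 x 24 mm, 30 mm tall, 40 g, hole along its height, stuck on the mandrel 122 to 134 mm above the mandrel's foot. Origin: centre of its underside; z up. It slides off upward with about 7 to 14 N at first, easing on the way. Its lower edge must pass the rod's top end, 175 mm above the foot.
- bead_tray: Low open steel tray, 130 x 105 mm outside, 20 mm high, 2 mm sheet, loose, to the left or right of the pliers, holding one ring bead in the corner at its +x, +y end. Origin: centre of its underside; x along the 130 mm side.
- plaster_mould: White plaster mould block, 105 x 100 x 32 mm, hollow like a shallow dish; a bystander on the bench, on the other side of the pliers from the tray. Origin: centre of its underside.
- ring_bead: Finished ring bead of amber glass, 22 mm across, 9 mm high, lying in a corner of the bead tray. Origin: centre of its underside.
- drip_bottle: White squeeze bottle, 48 mm across, 115 mm high; a bystander. Origin: centre of its underside.
- marver_paddle: Flat dark marver paddle, blade 85 x 60 mm, wooden handle 105 mm long; lies on the bench; a bystander. Origin: on the bench under the blade's centre.
- kiln_props: White refractory bars, 120 x 30 mm and 38 mm high; a bystander. Origin: centre of the underside.
- round_file: Round file 220 mm long with a wooden handle, lying on the bench; a bystander. Origin: on the bench where blade and handle meet.
Not all that is in view belongs to the job. There is more than one size of the bead; the one meant has the size given above.

How it is judged:
By the outcome, as a careful person would: the job done as asked, in the order asked, and still so for the second after the job is handed in, with the robot touching nothing.
It also fails if it takes over 64 s, if anything falls off the work surface, if the arm or the gripper's body presses on something with over 40 N, if the wrist force passes 120 N, or if a joint passes its speed limit or range.

## Working session

There is one attempt and no reset: what is moved stays moved. The work goes in short steps, Python scripts to look and compute and a shell command to move; the robot and the scene stay as the last step left them, time stands still between calls to the robot, and variables do not carry over. Pictures are saved under pics/ and viewed, at most 10 in all, crops included, and the job is handed in when it is done.

```bash
ls; mkdir -p pics; cat > h.py <<'E'
import numpy as np, cv2
from rig import env
from scipy.spatial.transform import Rotation as R
def save(name,f,crop=None,scale=1):
    c=env.camera(name); im=c["pixels"]
    if crop: x0,y0,x1,y1=crop; im=im[y0:y1,x0:x1]
    im=cv2.resize(im,None,fx=scale,fy=scale,interpolation=cv2.INTER_CUBIC)
    cv2.imwrite("pics/"+f,im[:,:,::-1]); return c
def rays(c,px,obs=None):
    K=np.array(c["intrinsics"]); px=np.atleast_2d(px).astype(float)
    d=np.c_[(px-[K[0,2],K[1,2]])/[K[0,0],K[1,1]],np.ones(len(px))]
    if "rvec" in c:
        Rm=cv2.Rodrigues(np.array(c["rvec"],float))[0]; t=np.array(c["tvec"],float).ravel()
        return -Rm.T@t, d@Rm
    M=np.array(c["mount"]); q=obs["ee_rot"]; Rt=R.from_quat([q[1],q[2],q[3],q[0]]).as_matrix()
    return Rt@M[:3,3]+obs["position"], d@(Rt@M[:3,:3]).T
def onz(c,px,z,obs=None):
    o,d=rays(c,px,obs); return o+d*((z-o[2])/d[:,2])[:,None]
def proj(c,P):
    return cv2.projectPoints(np.array(P,float).reshape(-1,3),np.array(c["rvec"],float),np.array(c["tvec"],float),np.array(c["intrinsics"],float),None)[0][:,0]
E
python3 - <<'E'
from h import *
import pickle
o=env.get_obs(); print(o)
for n in ("top","scene"):
    c=save(n,n+"0.png",scale=1.42); pickle.dump(c,open(n+".pkl","wb")); print(n,rays(c,[280,210]), c["intrinsics"])
E
```

```text
pics
{'clock': 0.0, 'joint_pos': array([ 1.31298257e+00,  2.60726744e-01, -1.39417798e-01,  1.17266855e+00,
       -1.66456873e-05,  1.57079786e+00]), 'dq': array([ 0.00039616, -0.00107234, -0.00046783, -0.00368249, -0.00064675,
        0.00095213]), 'joint_torque': array([-3.15259094e-04, -4.05676031e+01,  2.53922689e+01,  1.87566632e-02,
        8.75671094e-05,  3.97831016e-06]), 'position': array([0.13368648, 0.50697809, 0.23042405]), 'ee_rot': array([-1.21372892e-04,  1.28550855e-01,  9.91702405e-01, -1.00108366e-03]), 'contact_force': array([-0.21558665, -0.43489248,  0.92568852]), 'ft_torque': array([ 0.0214227 ,  0.0380694 , -0.01361509]), 'finger_force': 0.0, 'gripper_width': 1.0024419730507332}
top (array([0.4364196 , 0.03926244, 1.22740568]), array([[ 0.12845356,  0.00799567, -0.99171419]])) [[470.28460173   0.         276.72723486]
 [  0.         470.28460173 211.68586662]
 [  0.           0.           1.        ]]
scene (array([ 1.23755216, -0.34389815,  0.94750338]), array([[-0.56957154,  0.33192216, -0.75197781]])) [[461.84386416   0.         281.76464589]
 [  0.         461.84386416 207.07596228]
 [  0.           0.           1.        ]]
```

View pics/top0.png

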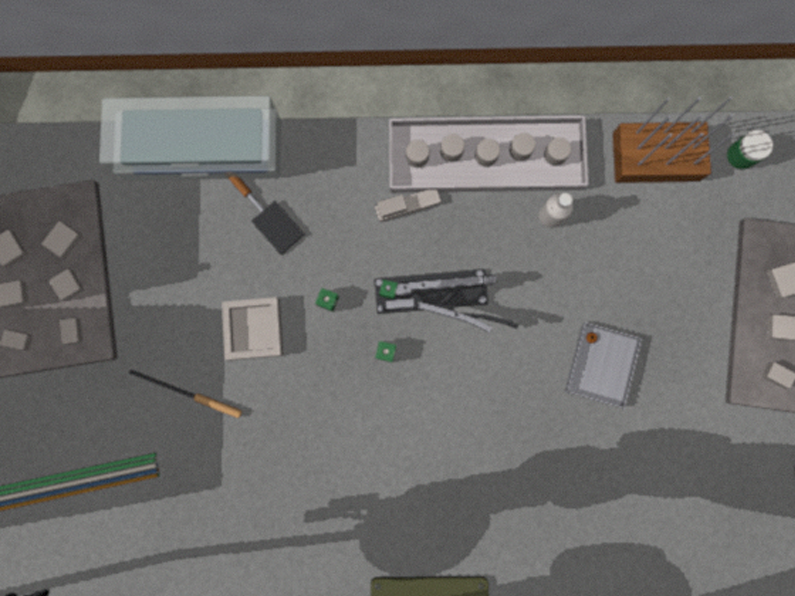

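View pics/scene0.png

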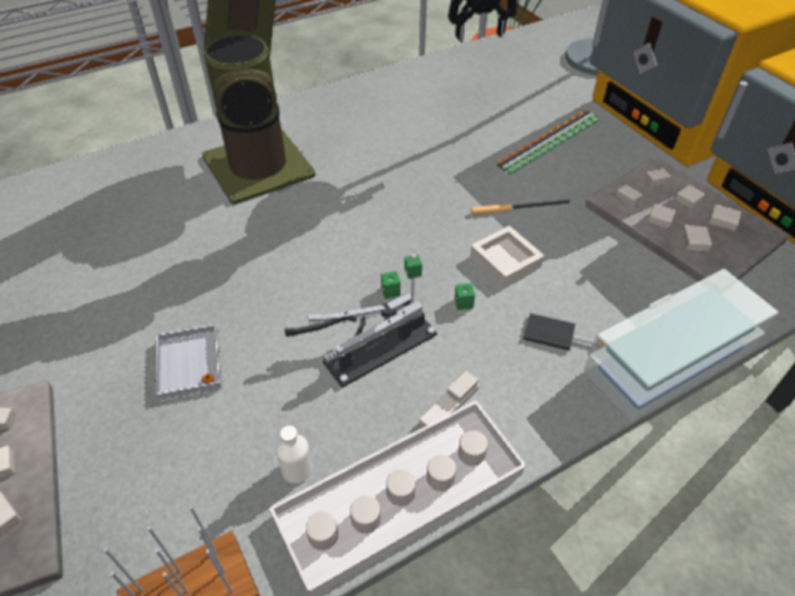

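The top view (1.42x) shows the pliers with jaws at about (390,288), the tail running right to about (515,322), and the moving handle below, towards the robot. The tray is at (605,362) with its ring bead at (592,337). Of the green beads, the one at (388,288) is on the mandrel. In the scene view it is at (413,266).

```bash
python3 - <<'E'
from h import *
import pickle
T=pickle.load(open("top.pkl","rb"));S=pickle.load(open("scene.pkl","rb"))
def blobs(m,lo):
    n,l,s,ce=cv2.connectedComponentsWithStats(m.astype(np.uint8)); return [(i,s[i],ce[i].round(1)) for i in range(1,n) if s[i][4]>lo],l
B={}
for n,c in (("top",T),("scene",S)):
    hsv=cv2.cvtColor(c["pixels"],cv2.COLOR_RGB2HSV)
    g=(hsv[...,0]>45)&(hsv[...,0]<85)&(hsv[...,1]>110)&(hsv[...,2]>30)
    b,_=blobs(g,30)
    for x in b:print(n,x[1],x[2])
    a=(hsv[...,0]<20)&(hsv[...,1]>150)
    for x in blobs(a,8)[0]:
        if (n=="top" and 350<x[2][0]<480 and 200<x[2][1]<280): print("ring",x, onz(T,x[2],.011))
# two-view: bead centre
def tri(pt,ps):
    o1,d1=rays(T,pt);o2,d2=rays(S,ps);d1=d1[0];d2=d2[0]
    s=np.linalg.lstsq(np.c_[d1,-d2],o2-o1,rcond=None)[0]
    a,b=o1+s[0]*d1,o2+s[1]*d2; return (a+b)/2,np.linalg.norm(a-b)
print("bead approx",tri([273,203],[413/1.42,266/1.42]))
im=T["pixels"]
# plate: dark
gr=cv2.cvtColor(im,cv2.COLOR_RGB2GRAY)
crop=cv2.resize(im[150:290,220:460],None,fx=3.3,fy=3.3,interpolation=cv2.INTER_CUBIC)
cv2.imwrite("pics/topcrop.png",crop[:,:,::-1])
print(T["tvec"],S["tvec"])
E
```

```text
top [513 100  19  18 157] [519.3 110.5]
top [268 197  11  13  79] [272.9 204. ]
top [223 204  14  14  98] [229.7 210.7]
top [265 241  13  13  75] [271.4 247.2]
top [  0 320 109  24 158] [ 54.1 331.6]
top [ 75 324  33   8  48] [ 90.8 327.4]
top [  0 334  60  14  87] [ 31.1 340.3]
ring (8, array([414, 235,   6,   6,  32], dtype=int32), array([416.4, 237.3])) [[ 0.51906975 -0.30171171  0.011     ]]
scene [457  85   7   8  40] [460.2  88.5]
scene [550 151   8   9  52] [553.3 155.4]
scene [286 181  10  14 106] [290.8 187.7]
scene [269 192  12  17 158] [275.  200.1]
scene [322 200  12  17 164] [327.1 208.5]
bead approx (array([0.59099095, 0.06324167, 0.15837673]), np.float64(0.0012482300560672597))
[0.06323369 0.58572445 1.16252169] [-0.33090613 -0.30089568  1.53216411]
```

View pics/topcrop.png

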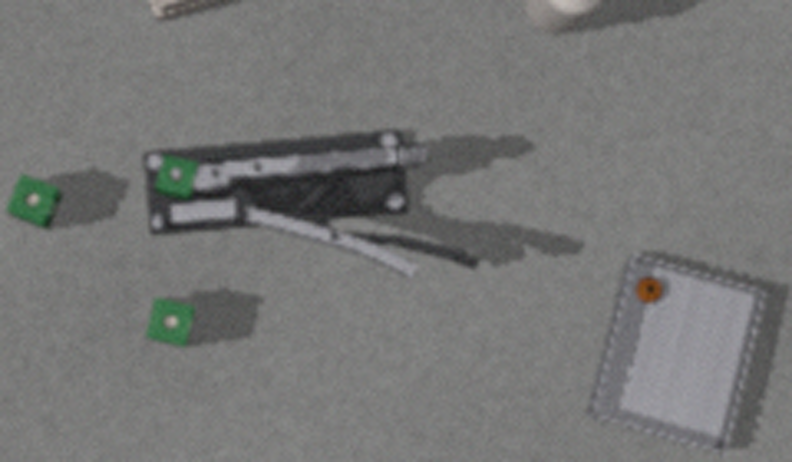

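The crop shows the base plate corners at (146,152), (402,131), (408,211) and (152,233). The tray's outer corners are at (634,254), (788,287), (722,447) and (590,411), and the lever tail end is at (477,264).

```bash
python3 - <<'E'
from h import *
import pickle
T=pickle.load(open("top.pkl","rb"));S=pickle.load(open("scene.pkl","rb"))
u=lambda p:(np.array(p)+.5)/3.3-.5+[220,150]
P=onz(T,u([(146,152),(402,131),(408,211),(152,233)]),.010);print(P.round(4))
print([np.linalg.norm(P[i]-P[(i+1)%4]).round(4) for i in range(4)],"expect .205 .066")
d=(P[0]+P[3]-P[1]-P[2])[:2];print("stand yaw (y axis vs world y) deg",np.degrees(np.arctan2(-d[0],d[1])), "centre",P.mean(0))
Q=onz(T,u([(634,254),(765,287),(722,447),(590,411)]),.020);print("tray",Q.round(3),[np.linalg.norm(Q[i]-Q[(i+1)%4]).round(4) for i in range(4)],Q.mean(0))
print("tail",onz(T,u([477,264]),.071),"handle end",onz(T,u([412,272]),.071),"knob end",onz(T,u([426,153]),.068))
print("bead top",onz(T,u([177,174]),.185), onz(T,u([177,176]),.170))
E
```

```text
[[ 0.6324  0.0909  0.01  ]
 [ 0.6468 -0.1125  0.01  ]
 [ 0.5828 -0.1155  0.01  ]
 [ 0.5676  0.0866  0.01  ]]
[np.float64(0.2039), np.float64(0.0641), np.float64(0.2026), np.float64(0.0649)] expect .205 .066
stand yaw (y axis vs world y) deg 4.190571050006922 centre [ 0.60739835 -0.01261958  0.01      ]
tray [[ 0.546 -0.289  0.02 ]
 [ 0.519 -0.388  0.02 ]
 [ 0.397 -0.349  0.02 ]
 [ 0.425 -0.25   0.02 ]] [np.float64(0.1033), np.float64(0.1283), np.float64(0.1033), np.float64(0.1268)] [ 0.47193812 -0.31891248  0.02      ]
tail [[ 0.53513604 -0.15798369  0.071     ]] handle end [[ 0.52966965 -0.10948984  0.071     ]] knob end [[ 0.61976127 -0.12285413  0.068     ]]
bead top [[0.58882304 0.06252919 0.185     ]] [[0.58962484 0.06287551 0.17      ]]
```

```bash
python3 -m handwheel '[[0,0,-3.55,0.02275,-0.0275,0,0],[0,0,-3.55,0.02275,-0.0275,0,0],[0,0,-3.55,0.02275,-0.0275,0,0],[0,0,-3.55,0.02275,-0.0275,0,0],[0,0,-3.55,0.02275,-0.0275,0,0],[0,0,-3.55,0.02275,-0.0275,0,0],[0,0,-3.55,0.02275,-0.0275,0,0],[0,0,-3.55,0.02275,-0.0275,0,0]]' 30
python3 -m handwheel '[[0,0,-3.55,0.02275,-0.0275,0,0],[0,0,-3.55,0.02275,-0.0275,0,0],[0,0,-3.55,0.02275,-0.0275,0,0],[0,0,-3.55,0.02275,-0.0275,0,0],[0,0,-3.55,0.02275,-0.0275,0,0],[0,0,-3.55,0.02275,-0.0275,0,0],[0,0,-3.55,0.02275,-0.0275,0,0],[0,0,-3.55,0.02275,-0.0275,0,0]]'
python3 -m handwheel '[[0,0,-3.55,0.02275,-0.0275,0,0],[0,0,-3.55,0.02275,-0.0275,0,0],[0,0,-3.55,0.02275,-0.0275,0,0],[0,0,-3.55,0.02275,-0.0275,0,0],[0,0,0,0,0,0,0],[0,0,0,0,0,0,0]]'
python3 - <<'E'
from h import *
import pickle
o=env.get_obs(); c=save("wrist","w1.png",scale=1.42); pickle.dump((o,c),open("w1.pkl","wb"))
print(o["position"],o["ee_rot"],c["mount"],c["intrinsics"])
E
```

```text
clock: 0.77
position: [0.3163, 0.2859, 0.2311]
ee_rot: [-0.0, 0.369, 0.929, -0.0]
contact_force: [1.0, 0.2, 0.5]
gripper_width: 0.996
finger_force: 0.0
clock: 1.43
position: [0.4983, 0.0659, 0.2309]
ee_rot: [-0.0, 0.586, 0.81, -0.0]
contact_force: [0.8, 0.0, -0.2]
gripper_width: 1.001
finger_force: 0.0
clock: 1.93
position: [0.5893, -0.0438, 0.2301]
ee_rot: [-0.001, 0.681, 0.732, -0.0]
contact_force: [-0.2, 1.1, -0.7]
gripper_width: 1.004
finger_force: 0.0
[ 0.58930967 -0.04379975  0.23009339] [-7.13366732e-04  6.81398238e-01  7.31912387e-01 -4.36682357e-04] [[-8.65390231e-04 -9.51679524e-01 -3.07091736e-01  7.99495304e-02]
 [ 9.99998969e-01 -1.17544003e-03  8.24681481e-04  2.32344057e-04]
 [-1.14580040e-03 -3.07090706e-01  9.51679560e-01 -1.42728128e-01]
 [ 0.00000000e+00  0.00000000e+00  0.00000000e+00  1.00000000e+00]] [[372.36897135   0.         284.55630759]
 [  0.         372.36897135 212.74282117]
 [  0.           0.           1.        ]]
```

View pics/w1.png

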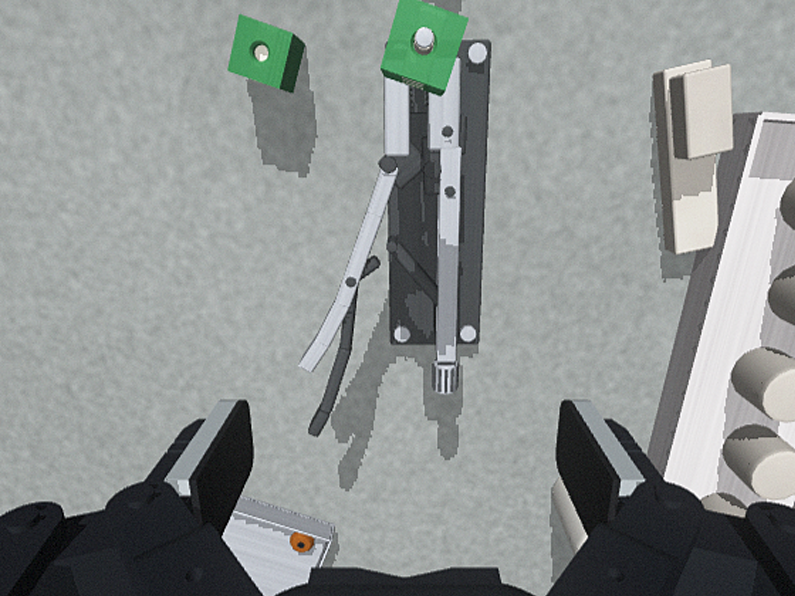

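The wrist view shows the mandrel top at (424,36). The bead's top face has corners (398,0), (468,15), (443,95) and (381,80). The moving handle's outer edge runs from (380,175) to (300,365), and the fixed handle's outer edge is at x≈459.

```bash
python3 - <<'E'
from h import *
import pickle
o,c=pickle.load(open("w1.pkl","rb"))
u=lambda p:(np.array(p)+.5)/1.42-.5
w=lambda p,z:onz(c,u(p),z,o)
m=w([424,36],.185)[0]; print("mandrel",m)
b=w([(398,0),(468,15),(443,95),(381,80)],.167);print("bead top",b.round(4),[np.linalg.norm(b[i]-b[(i+1)%4]).round(4) for i in range(4)],b.mean(0), "yaw",np.degrees(np.arctan2(*(b[2]-b[3])[[1,0]])))
pl=w([(388,342),(480,345),(490,40)],.010);print("plate",pl.round(4),np.degrees(np.arctan2(-(pl[2]-pl[1])[0],(pl[2]-pl[1])[1])))
O=np.array([m[0],m[1]]);a=np.radians(4.2);Rm=np.array([[np.cos(a),-np.sin(a)],[np.sin(a),np.cos(a)]])
P=w([(380,175),(340,274),(300,365),(461,250),(457,360),(434,385),(313,435),(326,433)],.071)
print(((P[:,:2]-O)@Rm).round(4))
print("grips world, mid",O+Rm@[-.0105,-.105],O+Rm@[.022,-.105],O+Rm@[.0005,-.105])
E
```

```text
mandrel [0.58822914 0.06560922 0.185     ]
bead top [[0.5787 0.079  0.167 ]
 [0.6034 0.0761 0.167 ]
 [0.5971 0.0496 0.167 ]
 [0.5744 0.0531 0.167 ]] [np.float64(0.0248), np.float64(0.0272), np.float64(0.023), np.float64(0.0263)] [0.58838995 0.06446586 0.167     ] yaw -8.612798892088234
plate [[ 0.5823 -0.1123  0.01  ]
 [ 0.6504 -0.1099  0.01  ]
 [ 0.6332  0.0939  0.01  ]] 4.818886975833691
[[-0.02   -0.0521]
 [-0.0446 -0.1089]
 [-0.0719 -0.1675]
 [ 0.0263 -0.0947]
 [ 0.0259 -0.1643]
 [ 0.0119 -0.1815]
 [-0.0665 -0.2174]
 [-0.058  -0.2159]]
grips world, mid [ 0.58544735 -0.0398778 ] [ 0.61786007 -0.03749756] [ 0.59641781 -0.03907218]
```

```bash
python3 -m handwheel '[[0,0,0,-0.0023,0.0043,-0.02,0],[0,0,0,0,0,-0.034,0],[0,0,0,0,0,-0.034,0],[0,0,0,0,0,-0.034,0],[0,0,0,0,0,-0.034,0],[0,0,0,0,0,-0.034,0],[0,0,0,0,0,0,0],[0,0,0,0,0,0,0.12]]' 25
python3 -m handwheel '[[0,0,0,0,0,0,0.17],[0,0,0,0,0,0,0.17],[0,0,0,0,0,0,0.17],[0,0,0,0,0,0,0.17]]'
```

```text
clock: 2.65
position: [0.5836, -0.0367, 0.0402]
ee_rot: [-0.002, 0.68, 0.733, -0.002]
contact_force: [0.8, 1.3, 0.5]
gripper_width: 0.889
finger_force: 0.0
clock: 2.98
position: [0.5874, -0.0377, 0.0432]
ee_rot: [0.001, 0.68, 0.733, 0.001]
contact_force: [-1.1, 0.6, 1.3]
gripper_width: 0.829
finger_force: 1.0
```

```bash
python3 -m handwheel '[[0,0,0,0.0015,0.0001,0,0.205],[0,0,0,0.0015,0.0001,0,0.24],[0,0,0,0.0015,0.0001,0,0.275],[0,0,0,0,0,0,0.275],[0,0,0,0,0,0,0.275]]'
```

```text
clock: 3.4
position: [0.5892, -0.0377, 0.0425]
ee_rot: [-0.001, 0.681, 0.733, -0.001]
contact_force: [-6.3, 0.9, 8.5]
gripper_width: 0.73
finger_force: 7.7
```

```bash
python3 -m handwheel '[[0,0,0,0.0015,0.0001,0.0005,0.31],[0,0,0,0.0015,0.0001,0.0005,0.345],[0,0,0,0.0015,0.0001,0.0005,0.38],[0,0,0,0,0,0,0.38],[0,0,0,0,0,0,0.38]]'
python3 -m handwheel '[[0,0,0,0.0015,0.0001,0.0005,0.415],[0,0,0,0.0015,0.0001,0.0005,0.45],[0,0,0,0,0,0,0.45],[0,0,0,0,0,0,0.45]]'
```

```text
clock: 3.82
position: [0.5937, -0.038, 0.0442]
ee_rot: [-0.001, 0.681, 0.733, -0.001]
contact_force: [-6.9, -0.4, 8.8]
gripper_width: 0.624
finger_force: 8.7
clock: 4.15
position: [0.5998, -0.0375, 0.0445]
ee_rot: [0.001, 0.681, 0.733, 0.001]
contact_force: [0.3, -0.6, -0.6]
gripper_width: 0.552
finger_force: 0.0
```

```bash
python3 -m handwheel '[[0,0,0,0,0,0,0.48],[0,0,0,0,0,0,0.51],[0,0,0,0,0,0,0.55],[0,0,0,0,0,0,0.55],[0,0,0,0,0,0,0.55],[0,0,0,0,0,0,0.55]]'
python3 - <<'E'
from h import *
save("wrist","w2.png",scale=1.42)
E
```

```text
clock: 4.65
position: [0.5988, -0.0374, 0.0441]
ee_rot: [0.0, 0.68, 0.733, 0.0]
contact_force: [-1.4, -1.5, 4.8]
gripper_width: 0.497
finger_force: 27.9
```

View pics/w2.png

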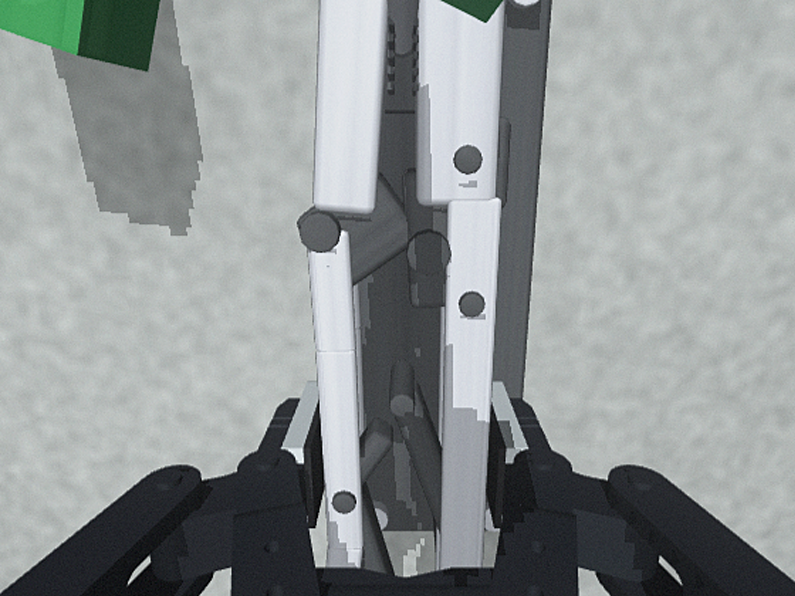

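The handles measure 42 mm over the pads, so they are locked on the stop. I'll open, rise and check that they hold.

```bash
python3 -m handwheel '[[0,0,0,0,0,0,0.4],[0,0,0,-0.0,0,0,0.2],[0,0,0,0,0,0,0],[0,0,0,0,0,0.01,0],[0,0,0,0,0,0.035,0],[0,0,0,0,0,0.04,0],[0,0,0,0,-0.01,0.04,0],[0,0,0,0,-0.015,0.04,0]]'
python3 -m handwheel '[[0,0,0,0,-0.015,0.03,0],[0,0,0,0,-0.015,0.02,0],[0,0,0,0,0,0,0],[0,0,0,0,0,0,0]]'
python3 - <<'E'
from h import *
import pickle
o=env.get_obs(); c=save("wrist","w3.png",scale=1.42); pickle.dump((o,c),open("w3.pkl","wb"))
E
```

```text
clock: 5.37
position: [0.5984, -0.061, 0.2103]
ee_rot: [0.0, 0.68, 0.733, 0.0]
contact_force: [2.0, -0.2, 0.5]
gripper_width: 0.999
finger_force: 0.0
clock: 5.7
position: [0.5996, -0.0926, 0.2599]
ee_rot: [0.002, 0.681, 0.732, 0.001]
contact_force: [-0.1, 0.4, -0.4]
gripper_width: 1.004
finger_force: 0.0
```

View pics/w3.png

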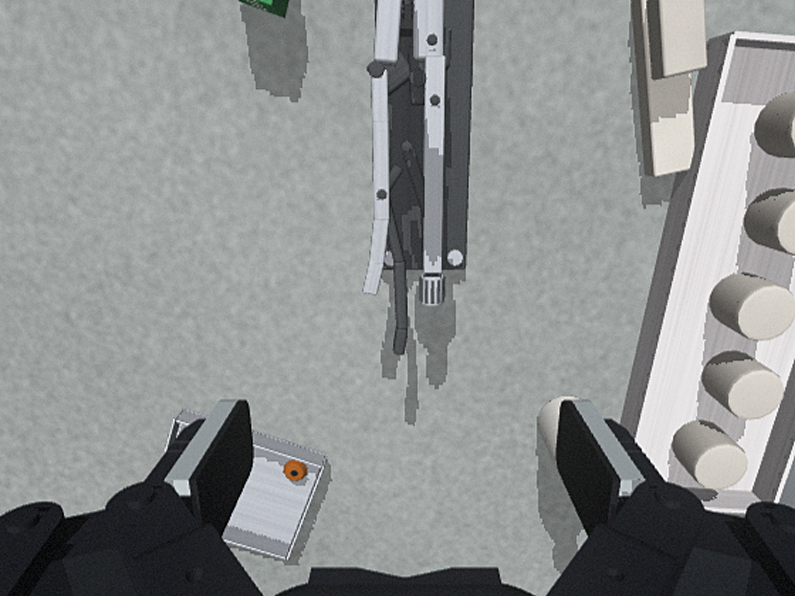

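The pliers stay locked with the gripper away. The lever tail's end is at (400,353) and its inner face at about (407,340). Next I'll look at the bead from nearer.

```bash
python3 -m handwheel '[[0,0,0,-0.003,0.025,0,0],[0,0,0,-0.003,0.025,0,0],[0,0,0,-0.003,0.025,0,0],[0,0,0,0,0,0,0],[0,0,0,0,0,0,0]]'
python3 - <<'E'
from h import *
import pickle
o,c=pickle.load(open("w3.pkl","rb"))
u=lambda p:(np.array(p)+.5)/1.42-.5
print("tail end, inner, knob end",onz(c,u([(400,353),(407,335),(432,304)]),.069,o).round(4))
o=env.get_obs(); c=env.camera("wrist"); im=c["pixels"]; pickle.dump((o,c),open("w4.pkl","wb"))
print(o["position"])
hsv=cv2.cvtColor(im,cv2.COLOR_RGB2HSV)
g=((hsv[...,0]>45)&(hsv[...,0]<85)&(hsv[...,1]>110)).astype(np.uint8)
n,l,s,ce=cv2.connectedComponentsWithStats(g)
for i in range(1,n):
    if s[i][4]>200: print(s[i],ce[i],np.percentile(hsv[...,2][l==i],[5,25,50,75,95]))
cv2.imwrite("pics/w4.png",cv2.resize(im[0:210,180:400],None,fx=2.8,fy=2.8)[:,:,::-1])
E
```

```text
clock: 6.17
position: [0.5883, -0.015, 0.2562]
ee_rot: [-0.001, 0.679, 0.734, -0.001]
contact_force: [0.6, -0.5, -0.4]
gripper_width: 0.999
finger_force: 0.0
tail end, inner, knob end [[ 0.6026 -0.1568  0.069 ]
 [ 0.6064 -0.1433  0.069 ]
 [ 0.6214 -0.1202  0.069 ]]
[ 0.58830982 -0.01504409  0.25616049]
[ 173   52   42   45 1150] [192.7373913  74.52     ] [128. 148. 151. 154. 159.]
[ 274   63   55   57 1655] [300.84773414  90.82779456] [142. 151. 155. 158. 163.]
```

View pics/w4.png

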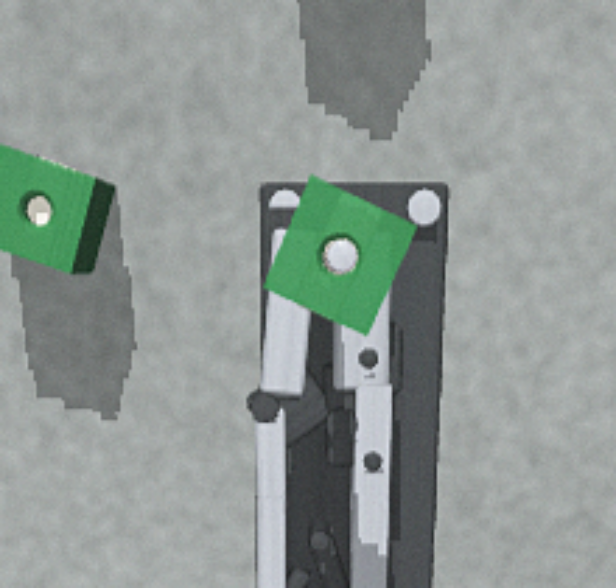

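The bead's top face corners in this crop (2.8x, offset (180,0)) are (312,177), (415,225), (370,333) and (265,288), and the rod top is at (340,253). The bead turned about 11° with the mandrel as the jaws bit.

```bash
python3 - <<'E'
from h import *
import pickle
o,c=pickle.load(open("w4.pkl","rb"))
u=lambda p:(np.array(p)+.5)/2.8-.5+[180,0]
for z in (.160,.165,.170,.175):
    b=onz(c,u([(312,177),(415,225),(370,333),(265,288)]),z,o)
    e=(b[1]-b[0])+(b[2]-b[3]); f=(b[0]-b[3])+(b[1]-b[2])
    print(z,[np.linalg.norm(b[i]-b[(i+1)%4]).round(4) for i in range(4)],b.mean(0)[:2].round(4),np.degrees([np.arctan2(e[1],e[0]),np.arctan2(-f[0],f[1])]).round(1))
print("rod",onz(c,u([340,253]),.185,o), onz(c,u([341,255]),.17,o))
T=env.camera("top");S=env.camera("scene")
for n,cc in (("top",T),("scene",S)):
    hsv=cv2.cvtColor(cc["pixels"],cv2.COLOR_RGB2HSV)
    g=((hsv[...,0]>45)&(hsv[...,0]<85)&(hsv[...,1]>110)&(hsv[...,2]>30)).astype(np.uint8)
    k,l,s,ce=cv2.connectedComponentsWithStats(g)
    print(n,[(s[i].tolist(),ce[i].round(1)) for i in range(1,k) if s[i][4]>50 and 180<ce[i][0]<340 and 150<ce[i][1]<260])
E
```

```text
0.16 [np.float64(0.0243), np.float64(0.0245), np.float64(0.0252), np.float64(0.0249)] [0.5925 0.0662] [-18.5 -18.8]
0.165 [np.float64(0.0238), np.float64(0.0239), np.float64(0.0247), np.float64(0.0244)] [0.5923 0.0662] [-18.5 -18.8]
0.17 [np.float64(0.0233), np.float64(0.0234), np.float64(0.0241), np.float64(0.0238)] [0.5921 0.0661] [-18.5 -18.8]
0.175 [np.float64(0.0228), np.float64(0.0229), np.float64(0.0236), np.float64(0.0233)] [0.5919 0.0661] [-18.5 -18.8]
rod [[0.59130369 0.06671668 0.185     ]] [[0.59213746 0.06648113 0.17      ]]
top [([267, 197, 12, 13, 74], array([272.3, 203.4])), ([223, 204, 14, 14, 96], array([229.8, 210.7])), ([266, 242, 12, 12, 75], array([271.2, 247.3]))]
scene [([287, 181, 10, 14, 101], array([291.2, 187.7])), ([269, 192, 12, 17, 158], array([275. , 200.1])), ([322, 200, 12, 17, 161], array([327.2, 208.4]))]
```

```bash
python3 -m handwheel '[[0,0,-5.8,0.0006,0.0203,0,0],[0,0,-5.8,0.0006,0.0203,0,0],[0,0,-5.8,0.0007,0.0203,0,0],[0,0,-5.8,0.0007,0.0204,0,0],[0,0,0,0,0,-0.03,0],[0,0,0,0,0,-0.035,0.1],[0,0,0,0,0,-0.035,0.3],[0,0,0,0,0,-0.013,0.5]]' 30
python3 -m handwheel '[[0,0,0,0,0,0,0.58],[0,0,0,0,0,0,0.58],[0,0,0,0,0,0,0.58]]'
python3 - <<'E'
from h import *
p=[]
for i in range(3): o=env.get_obs(); p.append(o["position"]); c=env.camera("wrist")
print(np.array(p)); cv2.imwrite("pics/w5.png",cv2.resize(c["pixels"],None,fx=1.3,fy=1.3)[:,:,::-1])
E
```

```text
clock: 6.98
position: [0.589, 0.0633, 0.1396]
ee_rot: [-0.002, 0.814, 0.58, -0.003]
contact_force: [-1.3, 0.3, -0.5]
gripper_width: 0.634
finger_force: 0.0
clock: 7.23
position: [0.5934, 0.064, 0.1461]
ee_rot: [0.001, 0.814, 0.581, 0.001]
contact_force: [0.8, 0.8, 0.9]
gripper_width: 0.42
finger_force: 0.0
[[0.59335805 0.06398312 0.14611102]
 [0.5937394  0.06410572 0.14662199]
 [0.59378171 0.06422809 0.14677325]]
```

View pics/w5.png

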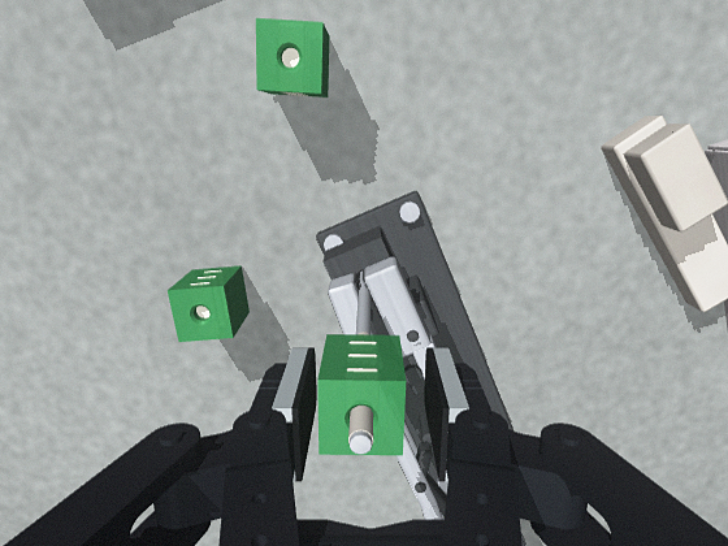

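The pads are square to the bead. The gap is about 2 mm larger on the right, so I'll shift by that and close.

```bash
python3 -m handwheel '[[0,0,0,-0.002,0.0006,0,0.58],[0,0,0,0,0,0,0.62],[0,0,0,0,0,0,0.68],[0,0,0,0,0,0,0.72],[0,0,0,0,0,0,0.8],[0,0,0,0,0,0,0.8],[0,0,0,0,0,0,0.8]]' 30
```

```text
clock: 7.97
position: [0.5909, 0.065, 0.1455]
ee_rot: [0.001, 0.814, 0.581, 0.001]
contact_force: [0.9, -1.0, 3.9]
gripper_width: 0.275
finger_force: 30.5
```

```bash
python3 -m handwheel '[[0,0,0,0,0,0.002,0.8],[0,0,0,0,0,0.003,0.8],[0,0,0,0,0,0.003,0.8],[0,0,0,0,0,0.003,0.8],[0,0,0,0,0,0.004,0.8],[0,0,0,0,0,0.004,0.8]]'
```

```text
clock: 8.47
position: [0.5895, 0.0646, 0.16]
ee_rot: [-0.001, 0.814, 0.581, -0.002]
contact_force: [6.4, -0.5, -17.7]
gripper_width: 0.275
finger_force: 30.7
```

```bash
python3 -m handwheel '[[0,0,0,0,0,0.004,0.8],[0,0,0,0,0,0.005,0.8],[0,0,0,0,0,0.005,0.8],[0,0,0,0,0,0.005,0.8]]'
python3 - <<'E'
from h import *
c=env.camera("wrist"); cv2.imwrite("pics/w6.png",cv2.resize(c["pixels"],None,fx=1.3,fy=1.3)[:,:,::-1])
E
```

```text
clock: 8.8
position: [0.5898, 0.0648, 0.1814]
ee_rot: [-0.001, 0.814, 0.581, -0.001]
contact_force: [2.5, -0.5, -3.5]
gripper_width: 0.272
finger_force: 32.6
```

View pics/w6.png

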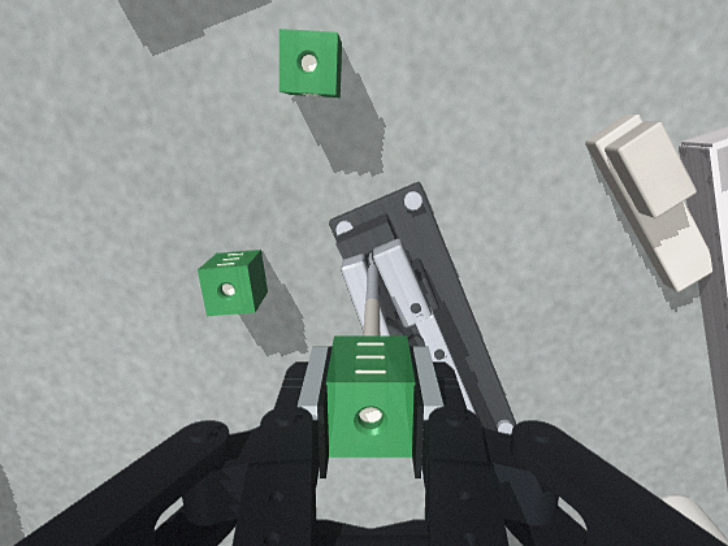

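The bead slides up the rod and sits square, with its underside about 7 mm beyond the TCP. I'll carry on straight up and then go across to the tray.

```bash
python3 -m handwheel '[[0,0,0,0,0,0.006,0.8],[0,0,0,0,0,0.006,0.8],[0,0,0,0,0,0.006,0.8],[0,0,0,0,0,0.01,0.8],[0,0,0,0,0,0.016,0.8],[0,0,0,0,0,0.016,0.8],[0,0,0,0,0,0,0.8]]'
python3 -m handwheel '[[0,0,0,-0.00984,-0.02774,0,0.8],[0,0,0,-0.00984,-0.02774,0,0.8],[0,0,0,-0.00984,-0.02774,0,0.8],[0,0,0,-0.00984,-0.02774,0,0.8],[0,0,0,-0.00984,-0.02774,0,0.8],[0,0,0,-0.00984,-0.02774,0,0.8],[0,0,0,-0.00984,-0.02774,0,0.8]]'
python3 -m handwheel '[[0,0,0,-0.00984,-0.02774,0,0.8],[0,0,0,-0.00984,-0.02774,0,0.8],[0,0,0,-0.00984,-0.02774,0,0.8],[0,0,0,-0.00984,-0.02774,0,0.8],[0,0,0,-0.00984,-0.02774,0,0.8],[0,0,0,-0.00984,-0.02774,0,0.8],[0,0,0,-0.00984,-0.02774,0,0.8]]'
python3 -m handwheel '[[0,0,0,0,0,-0.035,0.8],[0,0,0,0,0,-0.035,0.8],[0,0,0,0,0,-0.035,0.8],[0,0,0,0,0,-0.035,0.8],[0,0,0,0,0,0,0.8],[0,0,0,0,0,0,0.8]]'
python3 - <<'E'
from h import *
o=env.get_obs();print(o["position"]); c=env.camera("wrist"); cv2.imwrite("pics/w7.png",cv2.resize(c["pixels"],None,fx=1.3,fy=1.3)[:,:,::-1])
t=env.camera("top");hsv=cv2.cvtColor(t["pixels"],cv2.COLOR_RGB2HSV)
E
```

```text
clock: 9.43
position: [0.5919, 0.0653, 0.2472]
ee_rot: [0.002, 0.814, 0.581, 0.003]
contact_force: [0.8, -0.0, 0.2]
gripper_width: 0.277
finger_force: 33.0
clock: 10.02
position: [0.5203, -0.1302, 0.2428]
ee_rot: [-0.0, 0.814, 0.581, -0.0]
contact_force: [0.3, -0.3, -0.5]
gripper_width: 0.273
finger_force: 33.0
clock: 10.6
position: [0.4514, -0.3244, 0.2428]
ee_rot: [-0.0, 0.814, 0.581, 0.0]
contact_force: [0.4, 0.0, -0.3]
gripper_width: 0.275
finger_force: 33.0
clock: 11.1
position: [0.4505, -0.322, 0.1014]
ee_rot: [-0.003, 0.814, 0.581, -0.001]
contact_force: [0.3, -1.0, -0.5]
gripper_width: 0.277
finger_force: 33.0
[ 0.4504989  -0.32197881  0.10139244]
```

View pics/w7.png

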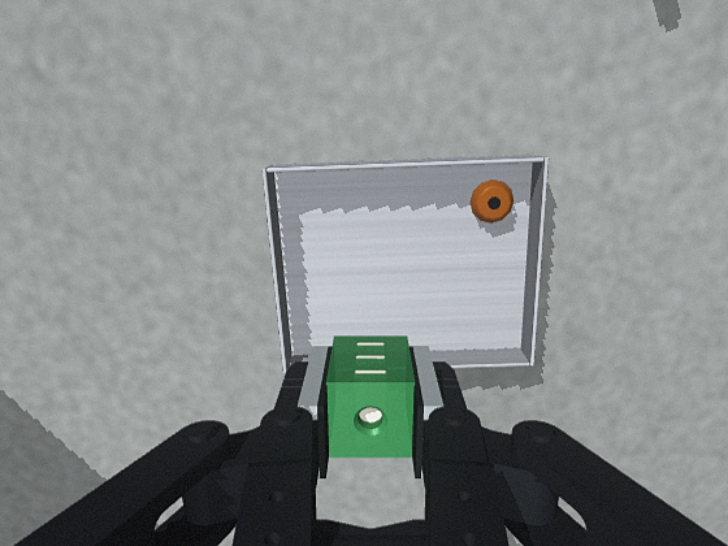

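The wrist view shows the tray rim corners at (266,168), (546,158), (530,363) and (287,370). The bead is square to the tray and the ring bead is clear at (492,200).

```bash
python3 - <<'E'
from h import *
o=env.get_obs(); c=env.camera("wrist")
Q=onz(c,np.array([(266,168),(546,158),(530,363),(287,370)])/1.3,.020,o); print(o["position"],Q.round(4),[np.linalg.norm(Q[i]-Q[(i+1)%4]).round(3) for i in range(4)],Q.mean(0))
x=(Q[1]-Q[0]+Q[2]-Q[3])[:2];x/=np.linalg.norm(x);y=np.array([-x[1],x[0]]);d=(o["position"]-Q.mean(0))[:2];print("bead in tray",d@x,d@y,np.degrees(np.arctan2(x[1],x[0])))
E
```

```text
[ 0.4536458  -0.32410478  0.1048052 ] [[ 0.4278 -0.2527  0.02  ]
 [ 0.5508 -0.2903  0.02  ]
 [ 0.5198 -0.3905  0.02  ]
 [ 0.3978 -0.3525  0.02  ]] [np.float64(0.129), np.float64(0.105), np.float64(0.128), np.float64(0.104)] [ 0.47404801 -0.32150242  0.02      ]
bead in tray -0.01872724957775182 -0.008503675266611216 -17.15288147304305
```

```bash
python3 -m handwheel '[[0,0,1.3,0,0,-0.025,0.8],[0,0,0,0,0,-0.025,0.8],[0,0,0,0,0,-0.02,0.8],[0,0,0,0,0,-0.012,0.8],[0,0,0,0,0,-0.003,0.8],[0,0,0,0,0,0,0.8],[0,0,0,0,0,0,0.8]]'
python3 -m handwheel '[[0,0,0,0,0,-0.002,0.8],[0,0,0,0,0,-0.002,0.8],[0,0,0,0,0,-0.001,0.8],[0,0,0,0,0,-0.001,0.8],[0,0,0,0,0,0,0.8],[0,0,0,0,0,0,0.8]]'
```

```text
clock: 11.83
position: [0.454, -0.3244, 0.0197]
ee_rot: [0.002, 0.807, 0.59, 0.001]
contact_force: [0.2, 0.2, -0.3]
gripper_width: 0.276
finger_force: 33.0
clock: 12.33
position: [0.4523, -0.3233, 0.0118]
ee_rot: [-0.0, 0.807, 0.59, -0.0]
contact_force: [-0.7, -0.3, -0.5]
gripper_width: 0.275
finger_force: 33.0
```

```bash
python3 -m handwheel '[[0,0,0,0,0,-0.001,0.8],[0,0,0,0,0,-0.001,0.8],[0,0,0,0,0,0,0.8],[0,0,0,0,0,0,0.8]]'
python3 -m handwheel '[[0,0,0,0,0,-0.001,0.8],[0,0,0,0,0,0,0.8],[0,0,0,0,0,0,0.8]]'
```

```text
clock: 12.67
position: [0.4523, -0.3233, 0.0097]
ee_rot: [-0.0, 0.807, 0.59, -0.0]
contact_force: [0.5, 0.3, -1.2]
gripper_width: 0.277
finger_force: 33.0
clock: 12.92
position: [0.4524, -0.3233, 0.0087]
ee_rot: [-0.0, 0.807, 0.59, -0.0]
contact_force: [-0.3, 0.1, -0.9]
gripper_width: 0.277
finger_force: 33.0
```

```bash
python3 -m handwheel '[[0,0,0,0,0,-0.001,0.8],[0,0,0,0,0,0,0.8],[0,0,0,0,0,0,0.8]]' | grep -E "pos|contact"
python3 -m handwheel '[[0,0,0,0,0,-0.001,0.8],[0,0,0,0,0,0,0.8],[0,0,0,0,0,0,0.8]]' | grep -E "pos|contact"
```

```text
position: [0.4523, -0.3233, 0.0078]
contact_force: [-0.1, -0.0, -0.3]
position: [0.4523, -0.3233, 0.0067]
contact_force: [-0.0, -0.3, -0.5]
```

```bash
python3 -m handwheel '[[0,0,0,0,0,-0.001,0.8],[0,0,0,0,0,0,0.8],[0,0,0,0,0,0,0.8]]' | grep -E "pos|contact"
python3 -m handwheel '[[0,0,0,0,0,-0.001,0.8],[0,0,0,0,0,0,0.8],[0,0,0,0,0,0,0.8]]' | grep -E "pos|contact"
python3 - <<'E'
from h import *
c=env.camera("wrist"); cv2.imwrite("pics/w8.png",cv2.resize(c["pixels"],None,fx=1.3,fy=1.3)[:,:,::-1])
E
```

```text
position: [0.4523, -0.3233, 0.0057]
contact_force: [0.2, 0.3, -1.1]
position: [0.4523, -0.3233, 0.0047]
contact_force: [-0.3, 0.3, -0.0]
```

View pics/w8.png

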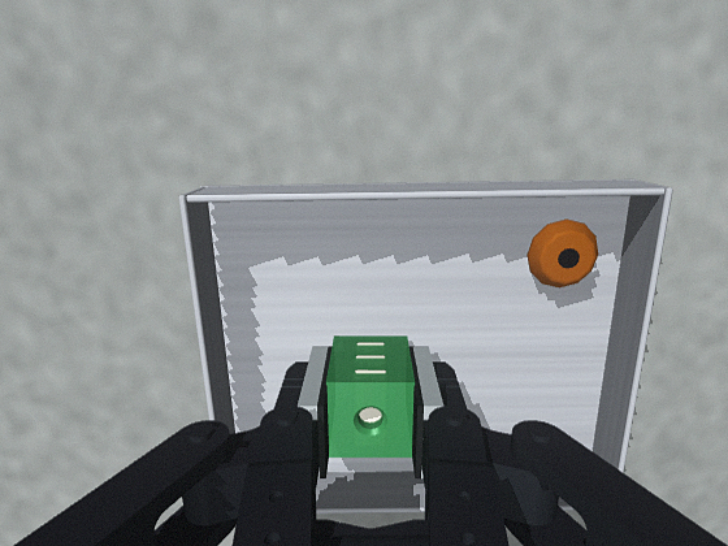

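```bash
for i in 1; do :; done; python3 -m handwheel '[[0,0,0,0,0,-0.0007,0.8],[0,0,0,0,0,0,0.8],[0,0,0,0,0,0,0.8]]' | grep -E "pos|contact"
python3 -m handwheel '[[0,0,0,0,0,-0.0007,0.8],[0,0,0,0,0,0,0.8],[0,0,0,0,0,0,0.8]]' | grep -E "pos|contact"
```

```text
position: [0.4525, -0.3234, 0.0044]
contact_force: [0.3, 0.5, 3.9]
position: [0.4525, -0.3234, 0.0044]
contact_force: [-2.9, 1.9, 9.2]
```

Contact. I'll back off the press, open gently and rise.

```bash
python3 -m handwheel '[[0,0,0,0,0,0.0008,0.8],[0,0,0,0,0,0,0.7],[0,0,0,0,0,0,0.66],[0,0,0,0,0,0,0.58],[0,0,0,0,0,0,0.52],[0,0,0,0,0,0,0.5],[0,0,0,0,0,0,0.5]]' 20
python3 -m handwheel '[[0,0,0,0,0,0.015,0.5],[0,0,0,0,0,0.035,0.5],[0,0,0,0,0,0.04,0.5],[0,0,0,0,0,0.04,0.5],[0,0,0,0,0,0,0.5],[0,0,0,0,0,0,0.5]]'
python3 - <<'E'
from h import *
import pickle
o=env.get_obs();c=env.camera("wrist");t=env.camera("top");pickle.dump((o,c,t),open("w9.pkl","wb"))
print(o["position"])
for n,cc in (("w",c),("t",t)):
    hsv=cv2.cvtColor(cc["pixels"],cv2.COLOR_RGB2HSV)
    g=((hsv[...,0]>45)&(hsv[...,0]<85)&(hsv[...,1]>110)).astype(np.uint8)
    k,l,s,ce=cv2.connectedComponentsWithStats(g)
    for i in range(1,k):
        if s[i][4]>40 and (n=="w" or 180<ce[i][0]<480):
            m=(l==i).astype(np.uint8); r=cv2.minAreaRect(cv2.findNonZero(m))
            print(n,s[i],ce[i].round(1),r[1:],onz(cc,ce[i],.025,o if n=="w" else None).round(4))
# dark lever/tail & silver locked state: dark pixels in the top view along the stand's y=-.215 row
O=np.array([.5915,.0645]);a=np.radians(4.2);Rm=np.array([[np.cos(a),-np.sin(a)],[np.sin(a),np.cos(a)]])
gr=cv2.cvtColor(t["pixels"],cv2.COLOR_RGB2GRAY)
for sy in (-.210,-.218):
    xs=np.arange(-.09,.05,.004); W=np.array([np.r_[O+Rm@[x,sy],.069] for x in xs]); p=proj(t,W).round().astype(int)
    print(sy,[(round(x,3),int(gr[v,u])) for x,(u,v) in zip(xs,p)])
E
```

```text
clock: 15.05
position: [0.4523, -0.3233, 0.0041]
ee_rot: [-0.0, 0.807, 0.59, -0.0]
contact_force: [-0.0, 0.2, -0.0]
gripper_width: 0.5
finger_force: 0.0
clock: 15.55
position: [0.4544, -0.3248, 0.1371]
ee_rot: [0.003, 0.807, 0.59, 0.001]
contact_force: [-0.0, 0.3, -0.6]
gripper_width: 0.502
finger_force: 0.0
[ 0.45442909 -0.32479982  0.13713423]
w [ 264  184   34   42 1253] [280.5 205.5] ((41.0, 33.0), 90.0) [[ 0.4532 -0.3212  0.025 ]]
t [223 204  15  14  98] [229.8 210.7] ((11.686273574829102, 11.29235553741455), 23.198589324951172) [[0.5919 0.1787 0.025 ]]
t [265 241  13  13  75] [271.  247.1] ((10.186494827270508, 10.6715669631958), 14.03624439239502) [[0.4969 0.0728 0.025 ]]
t [422 259  12  10  59] [428.  263.6] ((9.803059577941895, 8.538147926330566), 18.43494987487793) [[ 0.4512 -0.3239  0.025 ]]
-0.21 [(np.float64(-0.09), 127), (np.float64(-0.086), 126), (np.float64(-0.082), 127), (np.float64(-0.078), 128), (np.float64(-0.074), 130), (np.float64(-0.07), 131), (np.float64(-0.066), 123), (np.float64(-0.062), 124), (np.float64(-0.058), 123), (np.float64(-0.054), 126), (np.float64
[... 863 characters left out ...]
.float64(-0.058), 128), (np.float64(-0.054), 128), (np.float64(-0.05), 125), (np.float64(-0.046), 119), (np.float64(-0.042), 123), (np.float64(-0.038), 123), (np.float64(-0.034), 123), (np.float64(-0.03), 126), (np.float64(-0.026), 116), (np.float64(-0.022), 91), (np.float64(-0.018), 92), (np.float64(-0.014), 81), (np.float64(-0.01), 52), (np.float64(-0.006), 62), (np.float64(-0.002), 120), (np.float64(0.002), 128), (np.float64(0.006), 114), (np.float64(0.01), 91), (np.float64(0.014), 89), (np.float64(0.018), 93), (np.float64(0.022), 120), (np.float64(0.026), 120), (np.float64(0.03), 122), (np.float64(0.034), 123), (np.float64(0.038), 125), (np.float64(0.042), 119), (np.float64(0.046), 119)]
```

```bash
python3 -m handwheel '[[0,0,0,0.0221,0.0218,0.008,0.6],[0,0,5.4,0.0221,0.0218,0.008,0.8],[0,0,5.4,0.0221,0.0218,0.008,1],[0,0,5.4,0.0221,0.0218,0.008,1],[0,0,5.3,0.0221,0.0218,0,1],[0,0,0,0.0221,0.0218,0,1],[0,0,0,0.0221,0.0218,0,1],[0,0,0,0.0221,0.0218,0,1]]' 20
python3 -m handwheel '[[0,0,0,0,0,0,1],[0,0,0,0,0,0,1],[0,0,0,0,0,0,1]]'
python3 - <<'E'
from h import *
import pickle
o=env.get_obs();t=env.camera("top");c=env.camera("wrist");print(o["position"])
T=pickle.load(open("top.pkl","rb"))
p=T["pixels"][100:200,360:430]; hsv=cv2.cvtColor(p,cv2.COLOR_RGB2HSV); m=((hsv[...,1]<30)&(hsv[...,2]>190)).astype(np.uint8)
k,l,s,ce=cv2.connectedComponentsWithStats(m)
for i in range(1,k):
    if s[i][4]>10: print("bottle?",s[i],onz(T,ce[i]+[360,100],.115))
E
```

```text
clock: 16.32
position: [0.6286, -0.1473, 0.1634]
ee_rot: [-0.002, 0.683, 0.73, -0.001]
contact_force: [-0.0, -0.7, 0.1]
gripper_width: -0.001
finger_force: 0.0
clock: 16.57
position: [0.6277, -0.1487, 0.1639]
ee_rot: [-0.002, 0.683, 0.73, -0.001]
contact_force: [-0.0, 0.3, 0.1]
gripper_width: 0.001
finger_force: 0.0
[ 0.62769807 -0.14867717  0.16394616]
bottle? [34 37  8  7 45] [[ 0.74790887 -0.23839179  0.115     ]]
bottle? [26 43  8  7 34] [[ 0.73307425 -0.21758064  0.115     ]]
```

```bash
python3 -m handwheel '[[0,0,0,0.003,0,-0.03,1],[0,0,0,0,0,-0.03,1],[0,0,0,0,0,-0.015,1],[0,0,0,0,0,-0.01,1],[0,0,0,0,0,-0.01,1],[0,0,0,0,0,-0.01,1]]'
python3 -m handwheel '[[0,0,0,0,0,-0.01,1],[0,0,0,0,0,-0.005,1],[0,0,0,0,0,0,1],[0,0,0,0,0,0,1]]'
```

```text
clock: 17.17
position: [0.6323, -0.1498, 0.0613]
ee_rot: [0.001, 0.683, 0.73, 0.0]
contact_force: [0.7, 0.1, 0.2]
gripper_width: -0.001
finger_force: 0.0
clock: 17.5
position: [0.6323, -0.149, 0.0463]
ee_rot: [0.0, 0.683, 0.73, 0.0]
contact_force: [-0.2, 0.5, 0.5]
gripper_width: 0.002
finger_force: 0.0
```

```bash
python3 -m handwheel '[[0,0,0,-0.003,0,0,1],[0,0,0,-0.003,0,0,1],[0,0,0,-0.003,0,0,1],[0,0,0,0,0,0,1]]'
python3 -m handwheel '[[0,0,0,-0.003,0,0,1],[0,0,0,-0.003,0,0,1],[0,0,0,0,0,0,1]]'
```

```text
clock: 17.83
position: [0.6225, -0.1489, 0.0467]
ee_rot: [-0.0, 0.683, 0.73, -0.0]
contact_force: [0.5, -0.2, -0.0]
gripper_width: 0.0
finger_force: 0.0
clock: 18.08
position: [0.6169, -0.1492, 0.0465]
ee_rot: [0.0, 0.683, 0.73, -0.0]
contact_force: [0.1, -0.7, -0.1]
gripper_width: -0.003
finger_force: 0.4
```

```bash
python3 -m handwheel '[[0,0,0,-0.003,0,0,1],[0,0,0,-0.003,0,0,1],[0,0,0,-0.003,0,0,1],[0,0,0,0,0,0,1]]' | grep -E "pos|contact"
python3 -m handwheel '[[0,0,0,-0.003,0,0,1],[0,0,0,-0.003,0,0,1],[0,0,0,-0.003,0,0,1],[0,0,0,0,0,0,1]]'| grep -E "pos|contact"
python3 -m handwheel '[[0,0,0,-0.003,0,0,1],[0,0,0,-0.003,0,0,1],[0,0,0,-0.003,0,0,1],[0,0,0,0,0,0,1]]'| grep -E "pos|contact"
```

```text
position: [0.6077, -0.1492, 0.0463]
contact_force: [1.2, -2.1, 0.2]
position: [0.5974, -0.1484, 0.0458]
contact_force: [-0.4, -0.4, -0.5]
position: [0.5891, -0.1488, 0.046]
contact_force: [-0.5, 0.3, -0.5]
```

```bash
python3 -m handwheel '[[0,0,0,0.01,0,0,1],[0,0,0,0.01,0,0,1],[0,0,0,0,0,0.02,1],[0,0,0,0,0,0.04,1],[0,0,0,0,0,0.04,1],[0,0,0,0,-0.03,0.03,1],[0,0,0,0,-0.03,0.03,1],[0,0,0,0,0,0,1]]'
python3 - <<'E'
from h import *
import pickle
t0=pickle.load(open("top.pkl","rb"))["pixels"];t=env.camera("top");pickle.dump(t,open("topend.pkl","wb"))
g0,g=[cv2.cvtColor(x,cv2.COLOR_RGB2GRAY).astype(int) for x in (t0,t["pixels"])]
u=lambda p:(np.array(p)+.5)/3.3-.5+[220,150]
w,h_=330,220
print("handle/tail/jaw region diff (vs start, handles open)",np.abs(g-g0)[205:235,290:365].mean(), np.abs(g-g0)[205:235,290:365].max())
b=pickle.load(open("w9.pkl","rb"))[2]["pixels"]; gb=cv2.cvtColor(b,cv2.COLOR_RGB2GRAY).astype(int)
print("same for locked picture",np.abs(gb-g0)[205:235,290:365].mean(),np.abs(gb-g0)[205:235,290:365].max())
# whole-bench change blobs vs start
d=(np.abs(t["pixels"].astype(int)-t0).max(2)>45).astype(np.uint8)
k,l,s,ce=cv2.connectedComponentsWithStats(cv2.morphologyEx(d,cv2.MORPH_CLOSE,np.ones((3,3))))
print([(s[i].tolist()) for i in range(1,k) if s[i][4]>15])
hsv=cv2.cvtColor(t["pixels"],cv2.COLOR_RGB2HSV)
m=((hsv[...,0]>45)&(hsv[...,0]<85)&(hsv[...,1]>110)).astype(np.uint8);k,l,s,ce=cv2.connectedComponentsWithStats(m)
print([(s[i].tolist()) for i in range(1,k) if s[i][4]>40 and 180<ce[i][0]<480])
a=((hsv[...,0]<20)&(hsv[...,1]>150)).astype(np.uint8);k,l,s,ce=cv2.connectedComponentsWithStats(a)
print([ce[i] for i in range(1,k) if s[i][4]>8 and 400<ce[i][0]<440 and 220<ce[i][1]<260])
E
```

```text
clock: 19.75
position: [0.6138, -0.2135, 0.2125]
ee_rot: [0.007, 0.684, 0.729, 0.002]
contact_force: [1.5, -0.6, 0.7]
gripper_width: 0.001
finger_force: 0.0
handle/tail/jaw region diff (vs start, handles open) 8.426666666666666 23
same for locked picture 22.083555555555556 117
[[267, 85, 272, 335, 32234], [309, 195, 28, 7, 75], [268, 198, 12, 11, 81], [355, 198, 12, 4, 19], [215, 348, 56, 19, 502], [548, 355, 12, 9, 59], [497, 401, 63, 19, 584], [17, 415, 18, 5, 54]]
[[223, 204, 15, 14, 98], [266, 242, 12, 12, 82]]
[]
```

The handles match the open start picture. I'll clear the arm and check the tray, ring bead and mandrel.

```bash
python3 -m handwheel '[[0,0,0,-0.03,0.03,0.01,1],[0,0,0,-0.035,0.02,0,1],[0,0,0,-0.035,0.02,0,1],[0,0,0,-0.035,0.02,0,1],[0,0,0,-0.035,0.02,0,1],[0,0,0,-0.035,0.01,0,1],[0,0,0,0,0,0,1],[0,0,0,0,0,0,1]]' | head -2
python3 - <<'E'
from h import *
import pickle
T0=pickle.load(open("top.pkl","rb"));S0=pickle.load(open("scene.pkl","rb"));t=env.camera("top");s_=env.camera("scene")
hsv=cv2.cvtColor(t["pixels"],cv2.COLOR_RGB2HSV)
for nm,m,z in (("green",(hsv[...,0]>45)&(hsv[...,0]<85)&(hsv[...,1]>110),.025),("amber",(hsv[...,0]<20)&(hsv[...,1]>150),.011)):
    k,l,s,ce=cv2.connectedComponentsWithStats(m.astype(np.uint8))
    for i in range(1,k):
        if s[i][4]>8 and 180<ce[i][0]<480 and 190<ce[i][1]<275: print(nm,s[i],ce[i].round(1),onz(t,ce[i],z).round(4))
# rod in scene: brightness profile across its expected line at several heights
g0,g=[cv2.cvtColor(x["pixels"],cv2.COLOR_RGB2GRAY).astype(int) for x in (S0,s_)]
for z in (.09,.12,.15,.175,.20):
    u,v=proj(s_,[[.5915,.0645,z]])[0].round().astype(int); print(z,u,v,g[v,u-6:u+7])
d=(np.abs(s_["pixels"].astype(int)-S0["pixels"]).max(2)>50).astype(np.uint8)
k,l,s,ce=cv2.connectedComponentsWithStats(cv2.morphologyEx(d,cv2.MORPH_CLOSE,np.ones((3,3))))
print([(s[i].tolist()) for i in range(1,k) if s[i][4]>15])
E
```

```text
clock: 20.47
position: [0.4033, -0.0877, 0.2136]
green [223 204  15  14  98] [229.8 210.6] [[0.592  0.1787 0.025 ]]
green [266 242  12  12  79] [271.3 247.3] [[0.4964 0.0722 0.025 ]]
green [424 259  10   8  35] [428.6 261.6] [[ 0.4564 -0.3256  0.025 ]]
amber [414 235   6   6  33] [416.4 237.4] [[ 0.5187 -0.3018  0.011 ]]
0.09 291 206 [169 173 177 160 130 121 147 163 168 168 168 171 172]
0.12 291 198 [167 168 166 156 135 129 151 164 166 170 170 170 172]
0.15 292 190 [174 169 154 137 129 146 161 168 169 168 169 171 174]
0.175 292 182 [174 171 152 134 129 143 164 171 172 172 172 170 171]
0.2 292 175 [173 170 169 167 167 169 169 170 174 173 174 173 171]
[[145, 0, 5, 16, 62], [174, 0, 49, 120, 2309], [315, 0, 49, 30, 664], [145, 26, 9, 7, 23], [136, 40, 16, 42, 340], [0, 118, 129, 80, 2159], [186, 120, 24, 28, 259], [237, 130, 33, 19, 146], [0, 145, 163, 80, 2276], [0, 162, 215, 100, 4860], [285, 180, 13, 16, 167], [246, 231, 17, 12, 37], [110, 240, 25, 24, 307], [9, 265, 91, 51, 1864], [211, 271, 10, 7, 21], [0, 294, 8, 7, 32], [0, 312, 11, 12, 99]]
```

```bash
python3 -c "
from rig import env
print(env.job_done())"
```

```text
the job is handed in; nothing more can be done
None
```

The job is handed in at about 20.5 s: the pliers locked, the bead came off and stands in the tray, the release sprung the pliers open, and the mandrel still stands in its socket with the ring bead unmoved; I viewed 11 pictures, one over the limit of 10.

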